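# Square a heat sink into the corner stop

## Task

Push the larger heat sink along the table with the fingertips, snug and square into the inside corner of the L-shaped steel stop, so that one side lies flat against each leg. Slide it flat on the table without lifting or tipping it, leave the small heat sink, the fan and the tape roll where they are, and draw the hand away at the end.

Things in the scene. Friction and masses are not known exactly. Their poses are not given: they have to be found in the camera images.
- big_heatsink: The larger of two bare aluminium heat sinks, on its base, fins up: a block 64 mm (its x) by 70 mm (its y) by 34 mm high with upright sides, about 0.16 kg (varies). Origin: centre of the underside, z up. Starts to the right of the stop and nearer the robot, its x axis within 0.7 rad of the stop's x axis. Loose, slides on the table.
- corner_stop: L-shaped stop of bare steel bar, fixed to the table. Origin: inside corner, at table height. x points away from the robot (within 0.3 rad), y to its left. Side leg: 140 mm from the corner along -x, inner face y = 0. Far leg: 70 mm along -y, inner face x = 0. Legs 10 mm thick, 22 mm high, with low screw flanges outside (8 mm high, up to 22 mm wide). Nest: negative x and y, bare table.
- small_heatsink: The smaller heat sink, 40 x 45 mm, 26 mm high, loose, at the right edge of the table: leave alone. Origin: centre of the underside.
- fan: Black case fan, 80 x 80 mm, 25 mm high, lying flat, loose, at the right of the table, towards the back: leave alone. Origin: centre of the underside.
- tape: Black roll of tape, 58 mm across, 19 mm high, lying flat, loose, on the left near the vise: leave alone. Origin: centre of the underside.
Not all that is in view belongs to the job. What is shaped like the big_heatsink but purple is not meant.

How it is judged:
At the end, for the whole second after the job is handed in: The larger heat sink rests flat on the table in the inside corner of the stop: gap to each leg under 3 mm, its sides parallel to the legs within 0.06 rad, at rest (((x of big_heatsink in the frame of corner_stop between -0.035 and -0.029 m and y of big_heatsink in the frame of corner_stop between -0.038 and -0.032 m and angle between the x axis of big_heatsink and the x axis of corner_stop, either way round below 0.06 rad) or (x of big_heatsink in the frame of corner_stop between -0.038 and -0.032 m and y of big_heatsink in the frame of corner_stop between -0.035 and -0.029 m and angle between the x axis of big_heatsink and the y axis of corner_stop, either way round below 0.06 rad)) and angle between big_heatsink's own z axis and vertical below 0.06 rad and linear speed of big_heatsink below 0.01 m/s); the robot touches nothing.
It fails at once if the larger heat sink is lifted more than 8 mm off the table (height (world z) of big_heatsink above 0.008 m).
It fails at once if the larger heat sink is tipped by more than 0.2 rad (angle between big_heatsink's own z axis and vertical above 0.2 rad).
It fails at once if the small heat sink is moved by more than 15 mm (distance of small_heatsink from where it was at the start of the episode above 0.015 m).
It fails at once if the fan is moved by more than 15 mm (distance of fan from where it was at the start of the episode above 0.015 m).
It fails at once if the tape roll is moved by more than 15 mm (distance of tape from where it was at the start of the episode above 0.015 m).
It also fails if it takes over 64 s, if anything falls off the work surface, if the arm or the gripper's body presses on something with over 40 N, if the wrist force passes 120 N, or if a joint passes its speed limit or range.

## Robot

A 7-joint arm with a two-finger parallel gripper is mounted at the origin on the work surface; the furniture and walls round the work are solid. World frame = base frame: x ahead of the robot, y to its left, z up, the work surface at z = 0. Lengths are in m, angles in rad, forces in N, time in s.
With the tool pointing down it reaches from about 0.4 to 0.9 m from the base axis. Payload 5.6 kg.
Tool frame: the origin (TCP) lies at the very end of the fingers, on their centre line; the grasp point (between the pads) lies 19 mm behind it; z points along the fingers, y is the line along which they close (so a half turn about z gives the same grasp; the last joint's range is limited). The gripper opens to 92 mm and grips with 3 to 60 N. Pads are 20 mm wide; open, the fingers measure 128 mm over their backs; the gripper's body (75 mm by 189 mm) begins 69 mm behind the grasp point.
Start: joints at [-1.312, 0.468, -0.012, 1.603, 0.006, 1.071, -0.056], TCP at [0.193, 0.621, 0.215] pointing down, gripper open.
Joint ranges: [-2.53, 2.53], [-0.31, 2.02], [-1.57, 1.55], [0.28, 2.44], [-1.29, 4.43], [0.15, 1.84], [-2.92, 2.92]. Speed limits (rad/s): [2.57, 2.57, 3.14, 3.14, 3.14, 3.14, 3.14].

## Interface

Orientations are given as a unit quaternion [x, y, z, w].
In Python, from cell import read_state, camera, camera_params, sign_off, recognise, tip_of gives the robot as it stands.
- The arm moves only by the tool drive_tool, never from a script. Its argument "increments" is text: rows parted by semicolons, each of 4 numbers parted by spaces: the shift along the tool's x, y, z scaled (see below), then the turn about the tool's z scaled (see below). A call has 1 to 5 rows; each row is the pose to reach, as a shift and turn from the pose commanded when the call began, along the tool's axes at that moment, turning the shorter way round; what a row does not reach only later rows make up. The controller multiplies each number of a shift by 15 cm and each number of a turn by pi rad. A row lasts 1/12 s, in which the tool goes at most 41.7 mm and 7.16 degrees, less where a joint would pass 70% of its speed; a pose out of reach is approached as far as the arm can. A call with a number of a shift or a turn outside -1 to 1 is refused whole. A call with a gripper value outside its range is refused whole. "fingers" is the opening, from 0 (shut) to 1 (fully open), set as the call begins (left out, the last holds). The fingers move at their own pace and stop on an object; "force" is the grip in N (left out, the last holds). Time passes only in rows, so rows that repeat a pose let the fingers close. It gives the time, the measured TCP pose, the force, the opening and the grip force at its end, in the units of the state.
- read_state(): the state, without advancing time (a new reading comes with each control period).
- camera(name): name is "side" or "top"; returns (picture, depth): 420x560x3 uint8, red, green, blue; 420x560 float32, m along the optical axis (not along the pixel's ray), 0 where there is no reading.
- camera_params(name): a dict with "fov_y" (degrees; the focal length in pixels is half the picture's height over the tangent of half this angle, whatever the lens; pixels are square), "cx", "cy" (the principal point, pixels), "k1" (the pictures are not rectified: a ray, as slopes to the right and down, at radius r is drawn at 1 + k1 r^2 times it, then the intrinsics apply), "rvec" (rotation vector, rad) and "tvec" (3), from world to camera coordinates, as OpenCV has them. Camera axes: x right, y down, z forward; pixel columns grow to the right and rows downward; lengths in m; the calibration is good to about 2 mm. A picture is of the moment at which its call begins. camera_params takes no time and is no camera call.
- sign_off(): hands the job in; it is judged then, once.
Trained networks look in the newest picture that a camera, given by its name, has taken for a name from the list of things; names that differ only in an ending like _2 or _b are one class to them, and where a whole thing is asked for, a point or a joint stands for the part that bears it (a point fixed in the world has none). Each returns a list of dicts, best first, with "score" (0 to 1); they miss things now and then, are a little off and sometimes report something else, mostly with a low value. They report only what shows in the picture. A call takes as long as a camera call. They do not tell look-alikes from the thing itself.
- recognise(camera, thing): "centre" ([column, row] in pixels, amid what is visible of it).
- tip_of(camera, thing): "centre" ([column, row] in pixels: a listed point, or the origin of a listed thing).
The state is a dict: "time_s": time; "joint_positions": joint angles; "qd": joint speeds; "joint_efforts": joint torques, N m; "tool_pos": TCP position; "tcp_rot": TCP orientation; "ft_force": force on the tool from outside, world axes, zero at the start; "moment": the same for the moment, N m; "finger_gap": opening from 0.0 (shut) to 1.0 (fully open); "gripper_force": force on a finger pad.
Only numpy, scipy, OpenCV 4.12 (cv2) and the standard library are available. Lean on these libraries where they do the work, as an engineer would, in place of code of your own. Each camera call takes 0.05 s, during which the arm holds its last target. There are 200 camera calls.

## Working session

There is one attempt and no reset: what is moved stays moved. The work goes in short steps, Python scripts to look and compute and a tool call to move; the robot and the scene stay as the last step left them, time stands still between calls to the robot, and variables do not carry over. Pictures are saved under pics/ and viewed, at most 10 in all, crops included, and the job is handed in when it is done.

Besides the shell and the picture viewer there is one more tool, called after "Emit:" as name(argument=value, ...) on one line, values as JSON. drive_tool: Moves the arm, as the interface text tells. Its arguments: {"type":"object","properties":{"increments":{"type":"string"},"fingers":{"type":"number"},"force":{"type":"number"}},"required":["increments"]}

```bash
mkdir -p pics; python3 - <<'E'
from cell import *
import cv2
s=read_state();print(s['time_s'],s['tool_pos'],s['tcp_rot'],s['finger_gap'])
for n in("top","side"):
    im,d=camera(n);cv2.imwrite(f"pics/{n}0.png",im[:,:,::-1]);print(n,camera_params(n))
    for t in("big_heatsink","corner_stop","small_heatsink"):
        print(t,tip_of(n,t)[:3])
E
```

```text
0.0 [0.19312672 0.62003713 0.21362308] [ 1.50369787e-01  9.88629421e-01 -8.89377877e-04 -5.92329703e-05] 1.0016109234076465
top {'fov_y': 42.18611490067762, 'cx': 288.2869462880905, 'cy': 212.47130354065436, 'k1': -0.012748755894819455, 'rvec': array([ 2.19944954, -2.15794278,  0.07809658]), 'tvec': array([-0.07920936,  0.43623154,  1.2353134 ])}
big_heatsink [{'centre': [305.5, 239.3], 'score': 0.61}, {'centre': [355.7, 214.5], 'score': 0.58}]
corner_stop [{'centre': [257.1, 169.2], 'score': 0.89}]
small_heatsink [{'centre': [413.5, 237.6], 'score': 0.63}]
side {'fov_y': 55.79003630650108, 'cx': 276.00362212030586, 'cy': 206.41402478609618, 'k1': -0.014563651646130616, 'rvec': array([ 0.49363627, -2.53944964,  1.39426893]), 'tvec': array([0.35272447, 0.15055717, 0.6682253 ])}
big_heatsink [{'centre': [295.4, 215.0], 'score': 0.55}]
corner_stop [{'centre': [204.2, 229.3], 'score': 0.64}]
small_heatsink [{'centre': [326.0, 168.1], 'score': 0.68}]
```

View pics/top0.png

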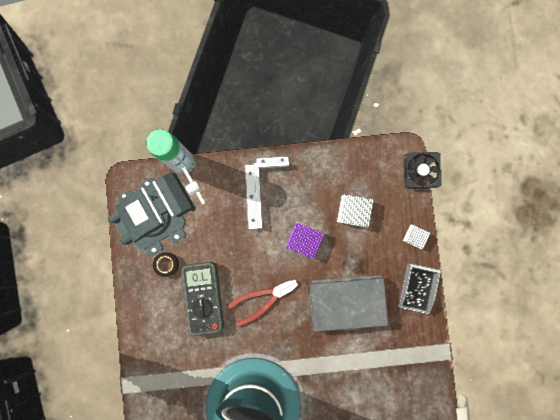

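View pics/side0.png

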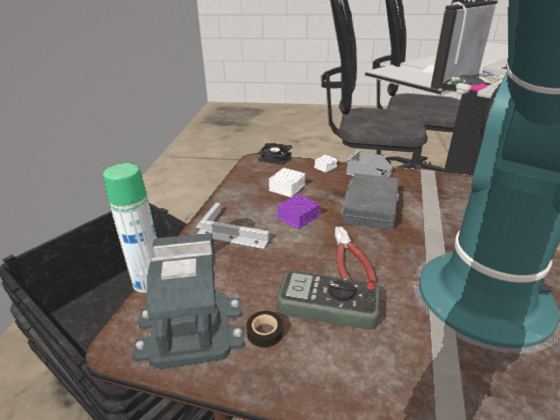

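The top view shows three candidates: a bare white-metal block at (355,211), a purple block at (306,240), and a small bare one at (416,237). The one meant is the bare metal, larger block at (355,211). The stop's corner is at about (258,168). Next I measure with depth and confirm in a crop.

```bash
cat > h.py <<'E'
from cell import *
import cv2, numpy as np
def cloud(n):
    im,d=camera(n);p=camera_params(n);h,w=d.shape
    f=h/2/np.tan(np.radians(p['fov_y']/2))
    K=np.array([[f,0,p['cx']],[0,f,p['cy']],[0,0,1]])
    uv=np.stack(np.meshgrid(np.arange(w),np.arange(h)),-1).reshape(-1,1,2).astype(float)
    s=cv2.undistortPoints(uv,K,np.array([p['k1'],0,0,0.])).reshape(h,w,2)
    c=np.dstack([s*d[...,None],d]); R=cv2.Rodrigues(p['rvec'])[0]
    P=(c-p['tvec'])@R; P[d==0]=np.nan
    return im,P
def rect(P,box,z0,z1,mask=None):
    u0,v0,u1,v1=box;Q=P[v0:v1,u0:u1]
    m=(Q[...,2]>z0)&(Q[...,2]<z1)
    if mask is not None: m&=mask[v0:v1,u0:u1]
    q=Q[m]; return q,cv2.minAreaRect((q[:,:2]*1000).astype(np.float32))
E
python3 - <<'E'
from h import *
im,P=cloud("top")
for nm,b,z in(("tbl",(300,180,330,215),(-.05,.05)),("big",(330,188,382,236),(.024,.045)),("purple",(282,218,330,264),(.024,.045)),("small",(400,222,435,252),(.018,.035)),("side",(240,176,266,234),(.014,.03)),("far",(262,150,294,172),(.014,.03)),("all",(236,150,294,234),(.014,.03))):
    q,r=rect(P,b,*z);print(nm,len(q),np.round(r[0],1),np.round(r[1],1),round(r[2],1),np.round(np.median(q,0),4))
    if nm=="all":
        print(np.round(cv2.boxPoints(r)))
cv2.imwrite("pics/crop.png",cv2.resize(im[140:270,230:440,::-1],None,fx=3.8,fy=3.8,interpolation=cv2.INTER_CUBIC))
E
```

```text
tbl 1049 [ 476.5 -131.2] [80.7 68.2] 0.7 [ 0.4761 -0.1315  0.0017]
big 433 [ 444.6 -224.3] [66.1 63.2] 80.6 [ 0.4445 -0.2254  0.0337]
purple 285 [ 375.2 -109.7] [65.4 62.3] 68.9 [ 0.3743 -0.1119  0.0355]
small 238 [ 388.6 -366.6] [42.5 40.8] 63.4 [ 0.387  -0.367   0.0254]
side 236 [461.2  -1.3] [118.4  10.2] 4.6 [ 0.4622 -0.0017  0.0236]
far 131 [549.4 -37.9] [11.1 61.1] 4.8 [ 0.5488 -0.0381  0.023 ]
all 438 [479.6 -34.1] [150.2  78.8] 4.2 [ 0.5128 -0.0034  0.0233]
[[402.  -0.]
 [408. -79.]
 [557. -68.]
 [552.  11.]]
```

View pics/crop.png

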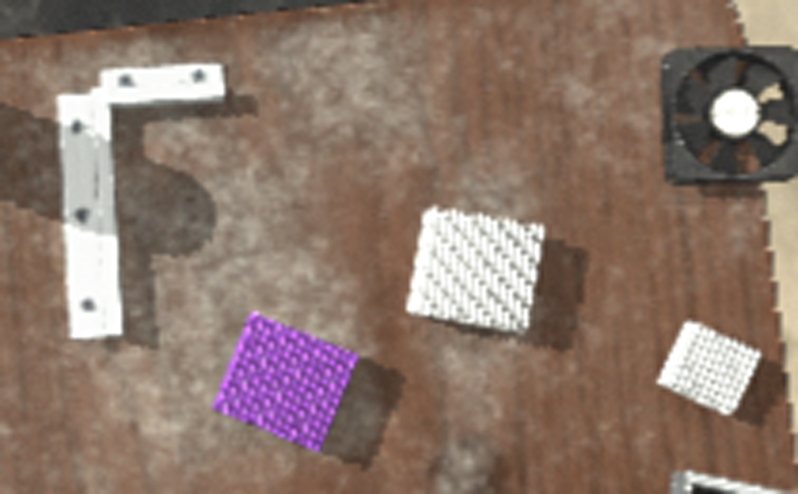

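The crop shows the bare aluminium block at about (475,270), which is the target. The purple look-alike is at (285,380), and the stop opens right and down from (110,100). I'll push away from the robot first, to clear the purple block, then left into the side leg, then forward into the far leg.

```bash
cat > go.py <<'E'
import sys,numpy as np
from cell import read_state
from scipy.spatial.transform import Rotation as R
C=np.array([.543,.0005]);TH=np.radians(4.3)
E=np.array([[np.cos(TH),np.sin(TH)],[-np.sin(TH),np.cos(TH)]])  # world->stop
def show(x,y,z,al):  # world target, al = world angle of tool x (deg)
    s=read_state();r=R.from_quat(s['tcp_rot']);m=r.as_matrix()
    a=np.degrees(np.arctan2(m[1,0],m[0,0]))
    t=m.T@(np.array([x,y,z])-s['tool_pos'])/.15
    print('t',round(s['time_s'],2),'pos',np.round(s['tool_pos'],4),'alpha',round(a,1),'stopframe',np.round(E@(s['tool_pos'][:2]-C),4),'F',np.round(s['ft_force'],1))
    print('shift',np.round(t,3),'turn',round(((a-al+180)%360-180)/180,3))
def stop(x,y,z,al): w=E.T@np.array([x,y])+C; show(w[0],w[1],z,al+4.3)
if __name__=='__main__':
    f=show if sys.argv[1]=='w' else stop
    f(*map(float,sys.argv[2:6]))
E
python3 - <<'E'
from h import *
im,P=cloud("top")
for x in np.arange(.1,.75,.1):
    print(round(x,1),[int(1000*np.nanmax(np.where((abs(P[...,0]-x)<.05)&(abs(P[...,1]-y)<.05),P[...,2],-.9))) for y in np.arange(.5,-.5,-.1)])
E
python3 go.py w .32 .36 .3 117; python3 go.py w .4 -.2244 .1 -9
```

```text
0.1 [-722, -900, 10, 9, 34, 350, 24, 9, 9, 10]
0.2 [-900, -900, 10, 40, 56, 20, 48, 48, 48, 47]
0.3 [-900, -900, 21, 41, 45, 19, 47, 47, 51, 52]
0.4 [-900, 4, 136, 136, 121, 28, 42, 41, 38, 31]
0.5 [-900, 6, 129, 233, 113, 31, 24, 41, 39, 33]
0.6 [-900, -900, 7, 231, 10, 26, 29, 9, 30, 33]
0.7 [-719, -730, -221, -221, -443, -444, -445, -223, -227, -900]
t 0.5 pos [0.1933 0.6206 0.2146] alpha 162.7 stopframe [-0.3023  0.6446] F [-0.7 -0.4  0.3]
shift [-1.323 -1.407 -0.569] turn 0.254
t 0.5 pos [0.1933 0.6206 0.2146] alpha 162.7 stopframe [-0.3023  0.6446] F [-0.7 -0.4  0.3]
shift [-2.991 -4.969  0.764] turn 0.954
```

Emit:
drive_tool(increments="-1 -0.4 -0.6 0.2;-1 -0.4 -0.6 0.2;-1 -0.4 -0.6 0.2;-1 -0.4 -0.6 0.2;-1 -0.4 -0.6 0.2", fingers=0.15)

```text
time_s: 0.92
tool_pos: [0.3242, 0.5157, 0.308]
tcp_rot: [0.453, 0.892, 0.002, 0.001]
ft_force: [0.8, 0.7, 0.5]
finger_gap: 0.659
gripper_force: 0.0
```

```bash
python3 go.py w .38 .36 .3 90;python3 go.py w .43 .23 .3 54;
```

```text
t 0.92 pos [0.3242 0.5157 0.308 ] alpha 126.2 stopframe [-0.1795  0.5302] F [0.8 0.7 0.5]
shift [-1.058 -0.313  0.052] turn 0.201
t 0.92 pos [0.3242 0.5157 0.308 ] alpha 126.2 stopframe [-0.1795  0.5302] F [0.8 0.7 0.5]
shift [-1.954 -0.555  0.052] turn 0.401
```

Emit:
drive_tool(increments="-1 -0.3 0 0.2;-1 -0.3 0 0.2;-1 -0.3 0 0.2;-1 -0.3 0 0.2;-1 -0.3 0 0.2")

```text
time_s: 1.33
tool_pos: [0.3763, 0.3649, 0.3055]
tcp_rot: [0.706, 0.708, 0.0, 0.001]
ft_force: [1.0, -0.5, -0.4]
finger_gap: 0.296
gripper_force: 0.0
```

Emit:
drive_tool(increments="-0.92 0.3 0 0.2;-0.92 0.3 0 0.2;-0.92 0.3 0 0.2;-0.92 0.3 0 0.2;-0.92 0.3 0 0.2")

```text
time_s: 1.75
tool_pos: [0.4223, 0.2293, 0.3053]
tcp_rot: [0.889, 0.457, 0.001, 0.0]
ft_force: [-0.7, -0.2, 1.3]
finger_gap: 0.153
gripper_force: 0.0
```

Emit:
drive_tool(increments="-0.77 0.64 0 0.2;-0.77 0.64 0 0.2;-0.77 0.64 0 0.2;-0.77 0.64 0 0.2;-0.77 0.64 0 0.2")

```text
time_s: 2.17
tool_pos: [0.4338, 0.0792, 0.3052]
tcp_rot: [0.987, 0.162, 0.001, -0.0]
ft_force: [-1.2, 0.2, 0.8]
finger_gap: 0.148
gripper_force: 0.0
```

Emit:
drive_tool(increments="-0.5 0.89 0 0.15;-0.5 0.89 0 0.15;-0.5 0.89 0 0.15;-0.5 0.89 0 0.15;-0.5 0.89 0 0.15")

```text
time_s: 2.58
tool_pos: [0.4061, -0.0713, 0.3051]
tcp_rot: [0.997, -0.072, 0.001, -0.001]
ft_force: [-0.3, -0.8, 0.1]
finger_gap: 0.148
gripper_force: 0.0
```

```bash
python3 go.py w .375 -.213 .15 -9; python3 -c "
from cell import *;s=read_state();print(s['joint_positions'],s['finger_gap'])"
```

```text
t 2.58 pos [ 0.4061 -0.0713  0.3051] alpha -8.3 stopframe [-0.1419 -0.0613] F [-0.3 -0.8  0.1]
shift [-0.071  0.966  1.033] turn 0.004
[-0.68266905 -0.1137797   0.73610655  2.06554291  0.08199297  1.16033421
 -1.69752611] 0.1477405673193228
```

Emit:
drive_tool(increments="-0.07 0.97 0.9 0.004;-0.07 0.97 0.9 0.004;-0.07 0.97 0.9 0.004;-0.07 0.97 0.9 0.004;-0.07 0.97 0.9 0.004")

```text
time_s: 3.0
tool_pos: [0.377, -0.2099, 0.1683]
tcp_rot: [0.997, -0.072, 0.0, 0.0]
ft_force: [0.6, 0.2, -0.5]
finger_gap: 0.154
gripper_force: 0.0
```

```bash
python3 go.py w .378 -.214 .012 -9
```

```text
t 3.0 pos [ 0.377  -0.2099  0.1683] alpha -8.2 stopframe [-0.1814 -0.1974] F [ 0.6  0.2 -0.5]
shift [0.01  0.026 1.042] turn 0.004
```

Emit:
drive_tool(increments="0 0.026 0.25 0.004;0 0.026 0.5 0.004;0 0.026 0.75 0.004;0 0.026 1 0.004;0 0.026 1 0.004")

```text
time_s: 3.42
tool_pos: [0.3728, -0.2103, 0.014]
tcp_rot: [0.997, -0.078, -0.006, -0.001]
ft_force: [0.3, -0.7, -0.1]
finger_gap: 0.15
gripper_force: 0.0
```

```bash
python3 - <<'E'
from h import *
im,P=cloud("top")
cv2.imwrite("pics/b.png",cv2.resize(im[140:300,230:440,::-1],None,fx=3.7,fy=3.7,interpolation=cv2.INTER_CUBIC))
E
python3 go.py w .4 -.2175 .013 -9
```

```text
t 3.47 pos [ 0.3745 -0.2116  0.0171] alpha -9.0 stopframe [-0.1839 -0.1989] F [ 0.6 -1.1  1. ]
shift [0.174 0.012 0.026] turn 0.0
```

View pics/b.png

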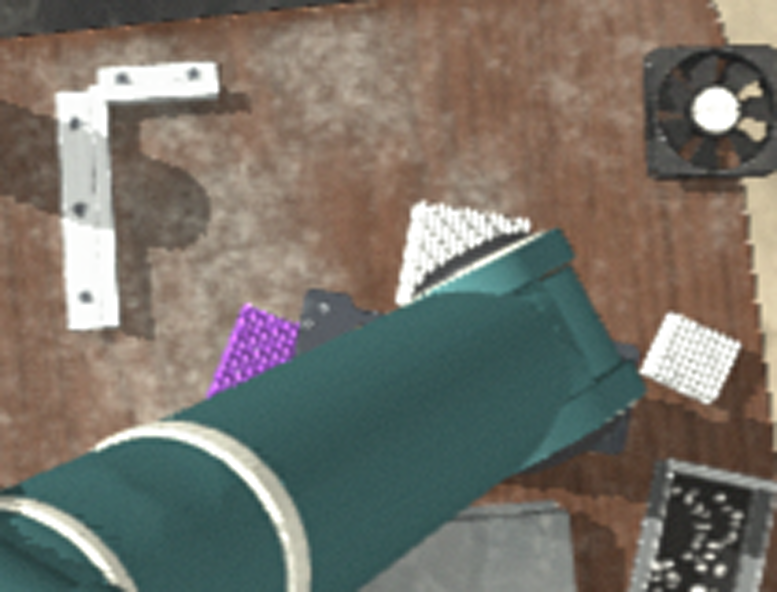

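The white block still shows its far edge at the same place, and the hand is behind it, clear of the purple block. Now the push away from the robot.

Emit:
drive_tool(increments="0.06 0.01 0.02 0;0.1 0.01 0.02 0;0.14 0.01 0.02 0;0.17 0.01 0.02 0;0.2 0.01 0.02 0")

```text
time_s: 3.88
tool_pos: [0.408, -0.2186, 0.018]
tcp_rot: [0.997, -0.078, 0.001, -0.0]
ft_force: [-2.7, 0.6, 1.8]
finger_gap: 0.151
gripper_force: 1.2
```

```bash
python3 go.py s -.089 -.213 .013 0
```

```text
t 3.88 pos [ 0.408  -0.2186  0.018 ] alpha -8.9 stopframe [-0.1511 -0.2083] F [-2.7  0.6  1.8]
shift [ 0.41  -0.064  0.035] turn -0.073
```

Emit:
drive_tool(increments="0.04 -0.006 0.01 -0.007;0.08 -0.012 0.02 -0.014;0.12 -0.018 0.03 -0.022;0.16 -0.024 0.03 -0.03;0.2 -0.03 0.03 -0.036")

```text
time_s: 4.3
tool_pos: [0.4375, -0.2189, 0.0119]
tcp_rot: [1.0, -0.021, -0.0, -0.0]
ft_force: [-0.6, 0.1, -0.3]
finger_gap: 0.152
gripper_force: 0.3
```

```bash
python3 go.py s -.089 -.213 .013 0
```

```text
t 4.3 pos [ 0.4375 -0.2189  0.0119] alpha -2.4 stopframe [-0.1216 -0.2109] F [-0.6  0.1 -0.3]
shift [ 0.218 -0.011 -0.007] turn -0.037
```

Emit:
drive_tool(increments="0.04 -0.002 0 -0.007;0.08 -0.004 0 -0.014;0.12 -0.006 0 -0.022;0.16 -0.008 0 -0.03;0.2 -0.01 0 -0.037")

```text
time_s: 4.72
tool_pos: [0.4676, -0.2188, 0.0121]
tcp_rot: [0.999, 0.038, 0.0, 0.0]
ft_force: [-1.0, -0.6, -0.4]
finger_gap: 0.154
gripper_force: 0.3
```

Emit:
drive_tool(increments="-0.1 0 0 0;-0.2 0 0 0;-0.25 0 -0.2 0;-0.25 0 -0.5 0;-0.25 0 -0.7 0")

```text
time_s: 5.13
tool_pos: [0.429, -0.2221, 0.1186]
tcp_rot: [0.999, 0.036, -0.0, 0.0]
ft_force: [1.2, 1.0, -0.5]
finger_gap: 0.15
gripper_force: 0.0
```

```bash
python3 - <<'E'
from h import *
im,P=cloud("top")
cv2.imwrite("pics/c.png",cv2.resize(im[140:300,230:440,::-1],None,fx=3.7,fy=3.7,interpolation=cv2.INTER_CUBIC))
q,r=rect(P,(330,150,385,220),.024,.045);print(len(q),r)
E
python3 go.py s -.07 -.30 .12 90; python3 -c "
from cell import *;s=read_state();print(s['joint_positions'])"
```

```text
259 ((510.2633361816406, -216.96957397460938), (62.22182083129883, 64.3345947265625), 2.262437582015991)
t 5.18 pos [ 0.4327 -0.224   0.1238] alpha 4.1 stopframe [-0.1268 -0.2156] F [ 2.8 -1.6  3.4]
shift [0.38  0.561 0.03 ] turn -0.501
[-0.24055039  0.39045704  0.7911303   2.116621   -0.40043491  0.77524307
 -0.69674891]
```

View pics/c.png

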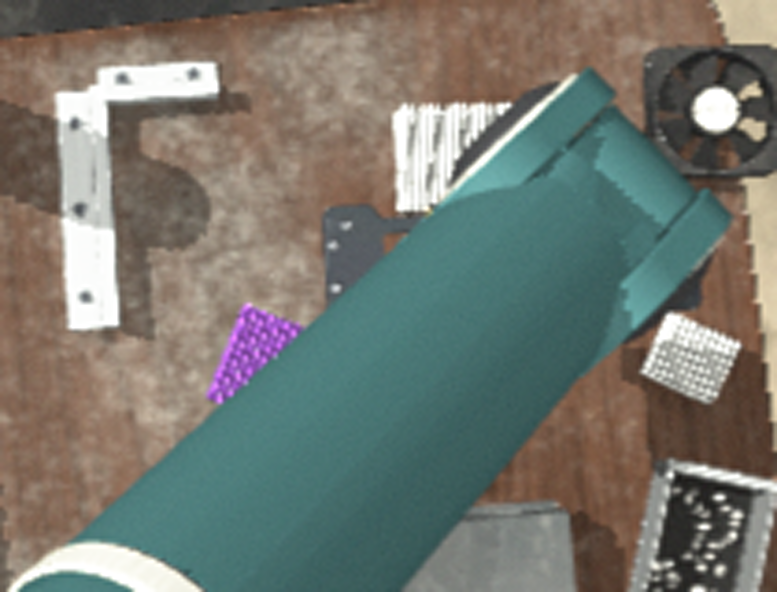

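The block now sits square at world (0.51,-0.217), just short of the far leg's line, and its left side (crop 395,160) has a clear path to the stop. I'll swing the hand round to its right side.

Emit:
drive_tool(increments="0.2 0.2 0 -0.04;0.4 0.4 0 -0.08;0.52 0.43 0 -0.12;0.52 0.43 0 -0.16;0.52 0.43 0 -0.2")

```text
time_s: 5.6
tool_pos: [0.5136, -0.2807, 0.117]
tcp_rot: [0.938, 0.345, 0.0, 0.001]
ft_force: [-0.2, -0.9, -0.0]
finger_gap: 0.152
gripper_force: 0.0
```

Emit:
drive_tool(increments="0 0 0 -0.2;0 0 0 -0.2;0 0 0 -0.2;0 0 0 -0.2;0 0 0 -0.2")

```text
time_s: 6.02
tool_pos: [0.5125, -0.2802, 0.1172]
tcp_rot: [0.787, 0.617, 0.0, 0.0]
ft_force: [1.0, -0.5, 0.5]
finger_gap: 0.153
gripper_force: 0.0
```

```bash
python3 go.py s -.049 -.278 .012 90
```

```text
t 6.02 pos [ 0.5125 -0.2802  0.1172] alpha 76.2 stopframe [-0.0514 -0.2776] F [ 1.  -0.5  0.5]
shift [0.002 0.016 0.702] turn -0.101
```

Emit:
drive_tool(increments="0 0.016 0.1 -0.04;0 0.016 0.2 -0.08;0 0.016 0.4 -0.1;0 0.016 0.6 -0.1;0 0.016 0.7 -0.1")

```text
time_s: 6.43
tool_pos: [0.5133, -0.2799, 0.0093]
tcp_rot: [0.683, 0.73, -0.0, -0.001]
ft_force: [-0.6, 0.8, 0.5]
finger_gap: 0.148
gripper_force: 0.0
```

```bash
python3 go.py s -.049 -.079 .012 90
```

```text
t 6.43 pos [ 0.5133 -0.2799  0.0093] alpha 93.8 stopframe [-0.0506 -0.2774] F [-0.6  0.8  0.5]
shift [ 1.323  0.    -0.016] turn -0.003
```

Emit:
drive_tool(increments="0.07 0 -0.01 -0.003;0.14 0 -0.01 -0.003;0.21 0 -0.01 -0.003;0.28 0 -0.01 -0.003;0.35 0 -0.01 -0.003")

```text
time_s: 6.85
tool_pos: [0.5119, -0.227, 0.015]
tcp_rot: [0.679, 0.734, 0.001, 0.001]
ft_force: [0.8, -1.1, 1.5]
finger_gap: 0.151
gripper_force: 1.1
```

Emit:
drive_tool(increments="0.07 0 0 0;0.14 0 0 0;0.21 0 0 0;0.28 0 0 0;0.35 0 0 0")

```text
time_s: 7.27
tool_pos: [0.507, -0.1752, 0.0139]
tcp_rot: [0.68, 0.733, 0.0, 0.0]
ft_force: [-0.1, -2.7, 2.2]
finger_gap: 0.148
gripper_force: 1.2
```

Emit:
drive_tool(increments="0.07 0 0 0;0.14 0 0 0;0.21 0 0 0;0.28 0 0 0;0.35 0 0 0")

```text
time_s: 7.68
tool_pos: [0.5027, -0.1226, 0.0135]
tcp_rot: [0.68, 0.733, -0.0, -0.0]
ft_force: [1.5, -2.1, 3.2]
finger_gap: 0.15
gripper_force: 1.2
```

```bash
python3 - <<'E'
from h import *
im,P=cloud("top")
cv2.imwrite("pics/d.png",cv2.resize(im[140:300,230:440,::-1],None,fx=3.7,fy=3.7,interpolation=cv2.INTER_CUBIC))
E
python3 go.py s -.049 -.079 .012 90
```

```text
t 7.73 pos [ 0.5024 -0.1198  0.0132] alpha 94.5 stopframe [-0.0495 -0.1169] F [0.4 0.3 1. ]
shift [0.253 0.004 0.009] turn 0.001
```

View pics/d.png

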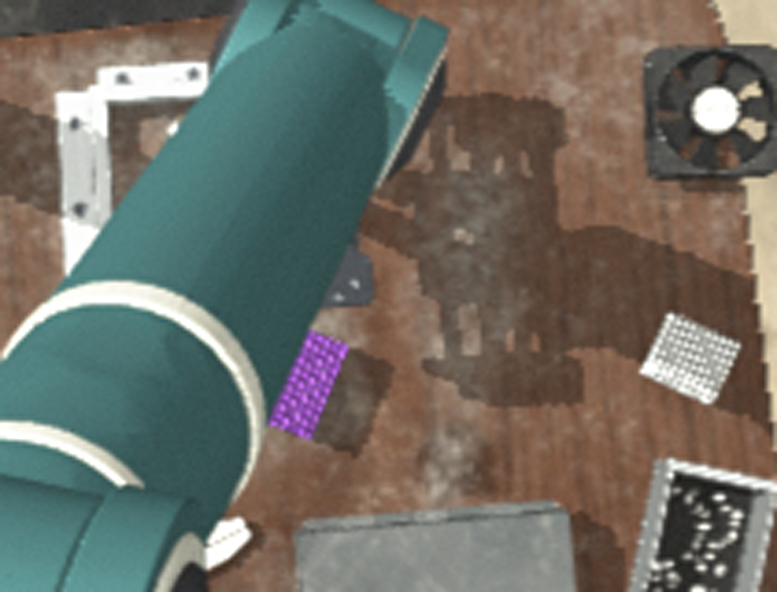

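The block is mostly hidden, but its left corner (crop 170,125) shows it approaching the side leg. Continuing gently to contact.

Emit:
drive_tool(increments="0.05 0 0.01 0;0.1 0 0.01 0;0.14 0 0.01 0;0.18 0 0.01 0;0.21 0 0.01 0")

```text
time_s: 8.15
tool_pos: [0.5002, -0.0913, 0.0119]
tcp_rot: [0.68, 0.733, -0.0, -0.0]
ft_force: [0.5, -0.4, -0.5]
finger_gap: 0.148
gripper_force: 0.4
```

Emit:
drive_tool(increments="0.01 0 0 0;0.02 0 0 0;0.03 0 0 0;0.04 0 0 0;0.05 0 0 0")

```text
time_s: 8.57
tool_pos: [0.4998, -0.0848, 0.012]
tcp_rot: [0.68, 0.733, -0.0, -0.0]
ft_force: [0.3, -0.1, -0.9]
finger_gap: 0.149
gripper_force: 0.3
```

```bash
python3 go.py s -.049 -.079 .012 90
```

```text
t 8.57 pos [ 0.4998 -0.0848  0.012 ] alpha 94.3 stopframe [-0.0495 -0.0819] F [ 0.3 -0.1 -0.9]
shift [0.019 0.003 0.   ] turn -0.0
```

Emit:
drive_tool(increments="0.01 0 0 0;0.02 0 0 0;0.03 0 0 0;0.03 0 0 0;0.03 0 0 0")

```text
time_s: 8.98
tool_pos: [0.5002, -0.084, 0.0124]
tcp_rot: [0.681, 0.732, -0.001, 0.002]
ft_force: [0.6, -9.1, -0.1]
finger_gap: 0.151
gripper_force: 4.6
```

Contact with the side leg (9 N). Backing off and moving round to the near side.

Emit:
drive_tool(increments="-0.1 0 0 0;-0.2 0 0 0;-0.2 0 -0.3 0;-0.2 0 -0.55 0;-0.2 0 -0.7 0")

```text
time_s: 9.4
tool_pos: [0.5029, -0.1109, 0.1198]
tcp_rot: [0.68, 0.733, 0.001, 0.001]
ft_force: [0.6, 0.4, 0.2]
finger_gap: 0.148
gripper_force: 0.0
```

```bash
python3 go.py s -.112 -.038 .12 0
```

```text
t 9.4 pos [ 0.5029 -0.1109  0.1198] alpha 94.2 stopframe [-0.0483 -0.1081] F [0.6 0.4 0.2]
shift [ 0.467 -0.425 -0.002] turn 0.5
```

Emit:
drive_tool(increments="0.1 -0.1 0 0.04;0.2 -0.2 0 0.08;0.3 -0.3 0 0.12;0.4 -0.4 0 0.16;0.467 -0.425 0 0.2")

```text
time_s: 9.82
tool_pos: [0.4302, -0.0437, 0.1169]
tcp_rot: [0.874, 0.486, -0.001, -0.001]
ft_force: [0.0, -0.7, 0.3]
finger_gap: 0.151
gripper_force: 0.0
```

Emit:
drive_tool(increments="0 0 0 0.04;0 0 0 0.08;0 0 0 0.12;0 0 0 0.16;0 0 0 0.2")

```text
time_s: 10.23
tool_pos: [0.4329, -0.0447, 0.1172]
tcp_rot: [0.981, 0.194, 0.0, -0.0]
ft_force: [-0.0, 0.1, 0.1]
finger_gap: 0.153
gripper_force: 0.0
```

Emit:
drive_tool(increments="0 0 0 0.04;0 0 0 0.08;0 0 0 0.1;0 0 0 0.1;0 0 0 0.1")

```text
time_s: 10.65
tool_pos: [0.4329, -0.0448, 0.1171]
tcp_rot: [0.999, 0.042, -0.0, -0.0]
ft_force: [0.1, 0.3, 0.2]
finger_gap: 0.153
gripper_force: 0.0
```

```bash
python3 - <<'E'
from h import *
for n in("top","side"):
    im,P=cloud(n)
    m=(P[...,2]>.026)&(P[...,2]<.042)&(P[...,0]>.43)&(P[...,0]<.56)&(P[...,1]>-.12)&(P[...,1]<.02)
    if m.sum()>20: print(n,m.sum(),cv2.minAreaRect((P[m][:,:2]*1000).astype(np.float32)))
    if n=="side":cv2.imwrite("pics/e.png",cv2.resize(im[150:300,170:370,::-1],None,fx=4,fy=4,interpolation=cv2.INTER_CUBIC))
E
python3 go.py s -.112 -.038 .012 0
```

```text
side 600 ((495.858154296875, -38.78896713256836), (63.53546142578125, 69.75826263427734), 5.302649021148682)
t 10.75 pos [ 0.433  -0.0449  0.1171] alpha 4.8 stopframe [-0.1131 -0.0371] F [-0.6  0.5 -0.5]
shift [0.007 0.007 0.701] turn 0.003
```

View pics/e.png

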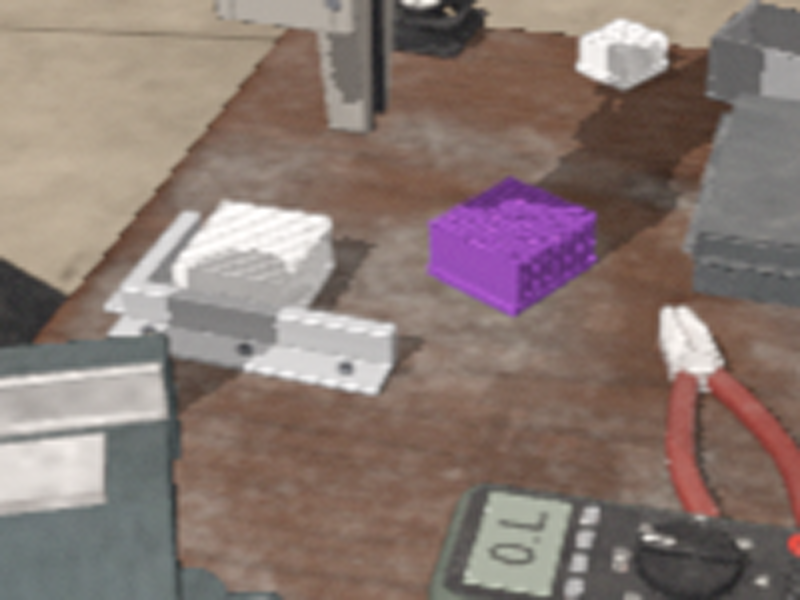

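The block lies square along the side leg (crop 250,260), with a gap of about 15 mm to the far leg. I'll descend and push forward.

Emit:
drive_tool(increments="0 0 0.25 0.003;0 0 0.5 0.003;0 0 0.65 0.003;0 0 0.7 0.003;0 0 0.7 0.003")

```text
time_s: 11.17
tool_pos: [0.4318, -0.0455, 0.0108]
tcp_rot: [0.999, 0.036, -0.002, 0.0]
ft_force: [0.1, 0.6, 0.5]
finger_gap: 0.147
gripper_force: 0.0
```

Emit:
drive_tool(increments="0.05 0 0 0;0.1 0 0 0;0.14 0 0 0;0.18 0 0 0;0.2 0 0 0")

```text
time_s: 11.58
tool_pos: [0.4641, -0.0427, 0.0129]
tcp_rot: [0.999, 0.037, 0.001, -0.0]
ft_force: [-2.9, -0.1, 2.5]
finger_gap: 0.153
gripper_force: 1.3
```

Emit:
drive_tool(increments="0.01 0 0 0;0.02 0 0 0;0.03 0 0 0;0.04 0 0 0;0.05 0 0 0")

```text
time_s: 12.0
tool_pos: [0.4703, -0.0424, 0.0121]
tcp_rot: [0.999, 0.036, -0.0, -0.0]
ft_force: [-2.8, 0.6, 2.1]
finger_gap: 0.153
gripper_force: 1.3
```

```bash
python3 go.py s -.074 -.037 .012 0
```

```text
t 12.0 pos [ 0.4703 -0.0424  0.0121] alpha 4.2 stopframe [-0.0757 -0.0373] F [-2.8  0.6  2.1]
shift [ 0.012 -0.002  0.   ] turn -0.001
```

Emit:
drive_tool(increments="0.01 0 0 0;0.02 0 0 0;0.03 0 0 0;0.035 0 0 0;0.035 0 0 0")

```text
time_s: 12.42
tool_pos: [0.4721, -0.0422, 0.0115]
tcp_rot: [0.999, 0.036, -0.003, -0.001]
ft_force: [-10.0, -1.6, 8.4]
finger_gap: 0.15
gripper_force: 5.1
```

Emit:
drive_tool(increments="-0.1 0 0 0;-0.2 0 0 0;-0.25 0 -0.3 0;-0.25 0 -0.55 0;-0.25 0 -0.7 0")

```text
time_s: 12.83
tool_pos: [0.4397, -0.0457, 0.1197]
tcp_rot: [0.999, 0.035, 0.002, 0.0]
ft_force: [1.2, -0.7, 0.4]
finger_gap: 0.149
gripper_force: 0.0
```

```bash
python3 - <<'E'
from h import *
im,P=cloud("side")
def sel(z0,z1,b):
    m=(P[...,2]>z0)&(P[...,2]<z1)&(P[...,0]>b[0])&(P[...,0]<b[1])&(P[...,1]>b[2])&(P[...,1]<b[3])
    r=cv2.minAreaRect((P[m][:,:2]*1000).astype(np.float32));print(m.sum(),r);return r
sel(.026,.042,(.43,.56,-.12,.02))
sel(.018,.0255,(.38,.58,-.09,.03))
sel(.018,.0255,(.38,.47,-.03,.03))
cv2.imwrite("pics/f.png",cv2.resize(im[190:255,190:275,::-1],None,fx=9,fy=9,interpolation=cv2.INTER_CUBIC))
E
```

```text
585 ((511.8434753417969, -37.943397521972656), (63.767967224121094, 69.21685791015625), 4.943226337432861)
447 ((466.4764709472656, -39.266685485839844), (177.99803161621094, 89.67241668701172), 5.61604118347168)
141 ((435.4601135253906, -4.100086212158203), (67.49613189697266, 13.11074447631836), 4.730424880981445)
```

View pics/f.png

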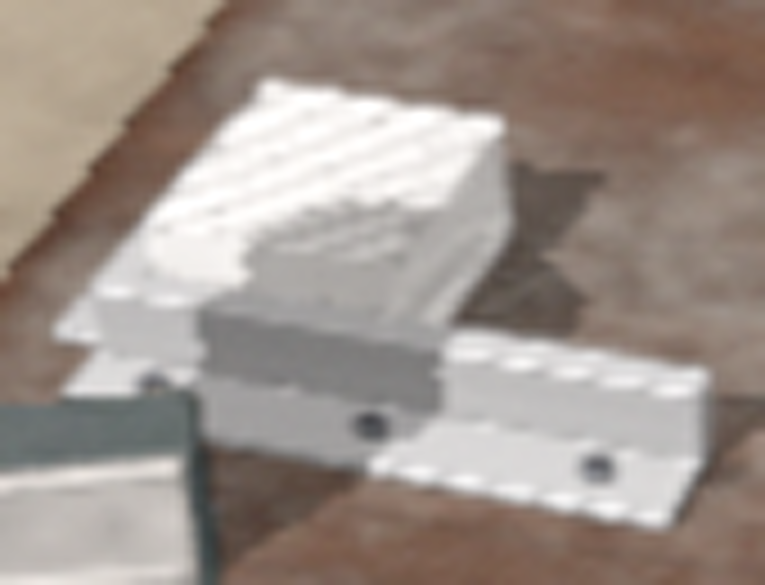

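The block sits flush against both legs in the crop (corner at about (110,300)), and both pushes ended in a firm rise in contact force. I'll raise the hand and hand in.

Emit:
drive_tool(increments="-0.1 0 -0.2 0;-0.2 0 -0.4 0;-0.2 0 -0.6 0;-0.2 0 -0.6 0;-0.2 0 -0.6 0")

```text
time_s: 13.3
tool_pos: [0.4103, -0.0463, 0.2086]
tcp_rot: [0.999, 0.037, 0.003, -0.001]
ft_force: [0.3, 0.4, -0.5]
finger_gap: 0.153
gripper_force: 0.0
```

```bash
python3 -c "
from cell import *;print(sign_off())"
```

```text
the job is handed in; nothing more can be done
None
```

The larger heat sink was pushed square into the corner of the stop, firm against both legs (about 10 N at each contact), the hand is clear, and the job was handed in at 13.3 s; no verdict came back.

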